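Unclip the punch cassette from its tool case

TASK

Lift the lid of the wooden tool case open until it rests on its stop and stays there by itself. Then pinch the two brass side catches of the punch cassette together, draw the cassette straight up out of its dock and keep holding it roughly upright, its underside a good 60 mm above the rim of the case. Finish while still holding it by the squeezed catches, touching nothing else; leave the lid open and do not disturb the copperware and tools around or the stone in the case.

Things in the scene. Friction and masses are not known exactly. Their poses are not given: they have to be found in the camera images.
- case: Dark wooden tool case fixed to the bench, 160 (x) by 290 (y) by 85 mm high, walls and floor 6 mm thick, rim 85 mm above the bench; stands at varying places and yaws. Origin: centre of its underside. x points from its front to its hinged far side, y along its width, z up.
- lid (a joint): Hinge of the case's lid: 0 shut (as it starts), grows as the front edge is lifted and swings over to the far side, 1.8 rad on its stop, leaning 13 degrees past upright. The 0.35 kg lid falls shut if let go before about 1.57 rad and falls on to its stop after that; no latch or spring.
- lid_hinge (a point): A point on the lid's hinge line, in the middle of the far upper edge of the case, 85.5 mm above the bench: 80 mm in +x from the case's centre. The hinge line runs along the case's y; this frame turns with the lid. The lid is a 160 x 290 x 10 mm panel that reaches from here over the rim.
- lid_tab (a point): Centre of the brass lifting tab, a tongue 24 mm wide (case's y), 10 mm thick, that sticks 30 mm straight out of the middle of the lid's front edge; 176 mm from the hinge line, 5 mm above the lid's underside. Moves with the lid: level at 0, pointing up when open. Upright fingers pinching its sides along the case's y can carry it round; it pivots between the pads.
- dock: Dark steel dock fixed on the case's floor, 90 (x) by 76 (y) mm, within 35 mm of the middle of the case's width; axes as the case. Origin: centre of its underside, 6 mm above the bench. Base 4 mm thick; low guides (top 16 mm) hold the cassette's foot with 1.5 mm of play; keeper ledges at y = +-25.5 mm (top 22 mm above its underside) hook over the feet of the catches.
- cassette: Punch cassette, about 0.3 kg: pale wooden block 70 (x) by 40 (y) by 52 mm high, steel punch heads up to 18 mm above it; axes as the case. Origin: centre of its underside, 10 mm above the bench when docked. Brass spring catches in the middle of its two long sides (+y, -y) hook under the dock's keepers: it cannot be pulled out until both are squeezed in over 4.5 mm.
- catch_l (a joint): Travel of the catch on the cassette's +y side: 0 sprung out (hooked), 0.007 m fully squeezed in. Spring 2 N at the start, 5.5 N at the end of travel; it springs out when let go.
- catch_r (a joint): The same for the catch on the -y side.
- catch_l_pad (a point): Centre of the outer face of the +y catch's thumb pad, 24 x 24 mm, upright; 30 mm in +y from the cassette's centre (10 mm proud of the wood), 46 mm above its underside. The pads measure 60 mm over their faces sprung out, 46 mm squeezed in. Fingers from above, closing along the cassette's y with 20 to 30 N, squeeze both fully and carry the cassette.
- catch_r_pad (a point): The same for the catch on the -y side, 30 mm in -y from the cassette's centre.
- stone: Bystander: grey sharpening stone 90 x 24 x 16 mm lying loose on the case's floor about 90 mm to one side of the dock. Origin: centre of its underside.
- hammer: Bystander: hammer 240 mm long lying to the right (-y) of the case.
- bowl: Bystander: copper bowl, 100 mm across, 50 mm high, to the left (+y) of the case.
- jar: Bystander: amber glass jar 64 mm across, 90 mm high, front left.
- dish: Bystander: low copper dish 120 mm across, 22 mm high, front right.

How it is judged:
On the way, in this order (a step that is already met when the one before it is completed fails the run):
1. the lid rests open on its stop while the cassette still sits in its dock (value of joint lid above 1.72 rad and velocity of joint lid below 0.2 rad/s and z of cassette in the frame of dock below 0.012 m), for 0.3 s.
2. both catches are pinched in by the fingers and the cassette is drawn up out of the dock (value of joint each of catch_l, catch_r above 0.0045 m and contact force between the fingers and cassette above 2 N and z of cassette in the frame of dock above 0.035 m), for 0.1 s.
At the end, for the whole second after the job is handed in: Through the last second the fingers hold the cassette still (under 0.04 m/s) by both catches (each in over 4.5 mm, over 2 N), underside over 130 mm above the bench, tilt under 0.35 rad, touching no case, lid, dock or bystander; lid over 1.72 rad, not touched by the arm (height (world z) of cassette above 0.13 m and angle between cassette's own z axis and vertical below 0.35 rad and linear speed of cassette below 0.04 m/s and value of joint each of catch_l, catch_r above 0.0045 m and contact force between the fingers and cassette above 2 N and value of joint lid above 1.72 rad and velocity of joint lid below 0.2 rad/s and contact force between each of cassette, the arm and case below 0.05 N and contact force between cassette and dock below 0.05 N and contact force between cassette and stone below 0.05 N and contact force between cassette and hammer below 0.05 N and contact force between cassette and bowl below 0.05 N and contact force between cassette and jar below 0.05 N and contact force between cassette and dish below 0.05 N); the arm keeps its last pose, push and grip.
It fails at once if a bystander is moved more than 40 mm (distance of any of stone, hammer, bowl, jar, dish from where it was at the start of the episode above 0.04 m).
It also fails if it takes over 64 s, if anything falls off the work surface, if the arm or the gripper's body presses on something with over 40 N, if the wrist force passes 120 N, or if a joint passes its speed limit or range.

ROBOT

A 6-joint arm with a two-finger parallel gripper is mounted at the origin on the work surface. World frame = base frame: x ahead of the robot, y to its left, z up, the work surface at z = 0. Lengths are in m, angles in rad, forces in N, time in s.
With the tool pointing down it reaches from about 0.25 to 0.8 m from the base axis. Payload 3.9 kg.
Tool frame: the origin (TCP) lies at the very end of the fingers, on their centre line; the grasp point (between the pads) lies 19 mm behind it; z points along the fingers, y is the direction in which the jaws open and shut (so a half turn about z gives the same grasp; the last joint's range is limited). The gripper opens to 85 mm and grips with 20 to 120 N. Pads are 22 mm wide; open, the fingers measure 114 mm over their backs; the gripper's body (76 mm by 85 mm) begins 54 mm behind the grasp point. The pads swing forward as they close: fully open they stand 13 mm farther back than shut.
Start: joints at [1.178, 0.26, -0.138, 1.173, 0, 1.571], TCP at [0.201, 0.485, 0.231] pointing down, gripper open.
Joint ranges: [-2.78, 2.78], [-0.83, 1.72], [-1.28, 1.37], [-1.9, 2.12], [-1.57, 1.48], [-3.14, 3.14]. Speed limits (rad/s): [2.57, 2.57, 3.14, 3.14, 3.14, 3.14].

INTERFACE

Orientations are given as a 3x3 rotation matrix whose columns are the frame's x, y, z axes.
In Python, from workcell import ctrl gives the robot as it stands. The module is installed in compiled form; this text tells all that it offers.
- The arm moves only by the tool arm_command, never from a script. Its argument "increments" is a list of rows, each a list of 3 entries, a list of its own where there are three numbers: the gripper's target within -1 to 1 (fully open at 1, half-way at 0, shut at -1), then the shift along the tool's x, y, z in mm, then the turn about the tool's z in units of 6 degrees (1.0 is 6 degrees). In form: [[grip, [tx, ty, tz], spin], ...]. A call has 1 to 10 rows; each row is the pose to reach, as a shift and turn from the pose commanded when the call began, along the tool's axes at that moment; what a row does not reach only later rows make up. A row lasts 1/12 s, in which the tool goes at most 41.7 mm and 7.16 degrees, less where a joint would pass 70% of its speed; a pose out of reach is approached as far as the arm can. A call with a gripper value outside its range is refused whole. The fingers move at their own pace and stop on an object; the grip force is fixed at half the most. Time passes only in rows, so rows that repeat a pose let the fingers close. It gives the time, the measured TCP pose, the force and the opening at its end, in the units of the state.
- ctrl.observe(): the state, without advancing time (a new reading comes with each control period).
- ctrl.snapshot(name): name is "scene" or "top" or "wrist"; returns the picture (480x640x3 uint8, red, green, blue); there is no depth.
- ctrl.calibration(name): a dict with "mtx" (3x3 intrinsics, pixels), "eye" and "orientation" of the camera in the world; the wrist camera has in their place "tool_from_camera" (4x4, takes a point from camera to tool coordinates, whose origin is the TCP and whose axes are the flange's). Camera axes: x right, y down, z forward; pixel columns grow to the right and rows downward; lengths in m; the calibration is good to about 2 mm. A picture is of the moment at which its call begins: read the wrist's pose just before it. calibration takes no time and is no camera call.
- ctrl.job_done(): hands the job in, once; it reports no verdict.
Trained networks look in the newest picture that a camera, given by its name, has taken for a name from the list of things; names that differ only in an ending like _2 or _b are one class to them, and where a whole thing is asked for, a point or a joint stands for the part that bears it (a point fixed in the world has none). Each returns a list of dicts, best first, with "p" (0 to 1); they miss things now and then, are a little off and sometimes report something else, mostly with a low value. They report only what shows in the picture. A call takes as long as a camera call.
- ctrl.silhouettes(name, camera): "pixels" (480x640 bool, what is visible of it) and "box" ([left, top, right, bottom] in pixels, round what is visible of it).
- ctrl.spot_point(name, camera): "xy" ([column, row] in pixels: a listed point, or the origin of a listed thing).
The state is a dict: "time": time; "q": joint angles; "qd": joint speeds; "joint_torque": joint torques, N m; "position": TCP position; "eef_rot": TCP orientation; "ft_force": force on the tool from outside, world axes, zero at the start; "ft_torque": the same for the moment, N m; "gripper_width": finger opening in m.
Only numpy, scipy, OpenCV 4.12 (cv2) and the standard library are available. Lean on these libraries where they do the work, as an engineer would, in place of code of your own. Each camera call takes 0.05 s, during which the arm holds its last target.

## Working session

There is one attempt and no reset: what is moved stays moved. The work goes in short steps, Python scripts to look and compute and a tool call to move; the robot and the scene stay as the last step left them, time stands still between calls to the robot, and variables do not carry over. Pictures are saved under pics/ and viewed, and the job is handed in when it is done.

Besides the shell and the picture viewer there is one more tool, called after "Emit:" as name(argument=value, ...), one argument or row to a line, values as JSON. arm_command: Moves the arm, as the interface text tells. Its arguments: {"type":"object","properties":{"increments":{"type":"array"}},"required":["increments"]}

```bash
mkdir -p pics
python3 - <<'E'
from workcell import ctrl
import cv2,numpy as np
np.set_printoptions(precision=4,suppress=True)
s=ctrl.observe(); print(s)
for n in("scene","top"):
    im=ctrl.snapshot(n); cv2.imwrite(f"pics/{n}0.png",im[:,:,::-1]); print(n,ctrl.calibration(n))
    for k in("lid_tab","lid_hinge","case","bowl","jar","hammer","dish"):
        print(k,[(np.round(d["xy"],1),round(d["p"],2)) for d in ctrl.spot_point(k,n)][:3])
print(ctrl.calibration("wrist"))
E
```

```text
{'time': 0.0, 'q': array([ 1.178 ,  0.2607, -0.1394,  1.1727, -0.    ,  1.5708]), 'qd': array([ 0.    ,  0.0022, -0.0004,  0.0003, -0.0027, -0.0004]), 'joint_torque': array([  0.0021, -40.5684,  25.3919,   0.0189,   0.0003,  -0.    ]), 'position': array([0.2007, 0.4844, 0.2304]), 'eef_rot': array([[-0.9238,  0.3828, -0.0008],
       [ 0.3828,  0.9238, -0.0019],
       [-0.    , -0.002 , -1.    ]]), 'ft_force': array([-0.4035, -0.1911, -0.7213]), 'ft_torque': array([-0.0127,  0.0055,  0.0401]), 'gripper_width': 0.08507810930850926}
scene {'mtx': array([[451.8501,   0.    , 313.7862],
       [  0.    , 451.8501, 236.0463],
       [  0.    ,   0.    ,   1.    ]]), 'eye': array([0.9319, 0.6948, 0.8645]), 'orientation': array([[-0.8536,  0.3614, -0.3751],
       [ 0.5209,  0.5991, -0.6081],
       [ 0.005 , -0.7145, -0.6996]])}
lid_tab [(array([342. , 245.6]), 0.73)]
lid_hinge [(array([280.7, 281.6]), 0.71)]
case [(array([306. , 287.9]), 0.8), (array([280. , 282.2]), 0.63)]
bowl [(array([365.4, 368.2]), 0.71)]
jar [(array([466.5, 349.3]), 0.69), (array([279.8, 280. ]), 0.64)]
hammer [(arr
[... 256 characters left out ...]
[[-0.0264, -0.9984,  0.0498],
       [-0.9996,  0.0257, -0.0151],
       [ 0.0138, -0.0502, -0.9986]])}
lid_tab [(array([286.3, 244.5]), 0.74)]
lid_hinge [(array([274.2, 175.9]), 0.88)]
case [(array([280. , 209.2]), 0.63)]
bowl [(array([190.1, 208.3]), 0.64)]
jar [(array([161.5, 293.9]), 0.71)]
hammer [(array([367.9, 198.9]), 0.55)]
dish [(array([473.5, 279.2]), 0.72)]
{'mtx': array([[376.4859,   0.    , 325.8308],
       [  0.    , 376.4859, 240.3958],
       [  0.    ,   0.    ,   1.    ]]), 'tool_from_camera': array([[ 0.0004, -0.9595, -0.2816,  0.0719],
       [ 1.    ,  0.0002,  0.0009,  0.0005],
       [-0.0008, -0.2816,  0.9595, -0.1425],
       [ 0.    ,  0.    ,  0.    ,  1.    ]])}
```

View pics/scene0.png

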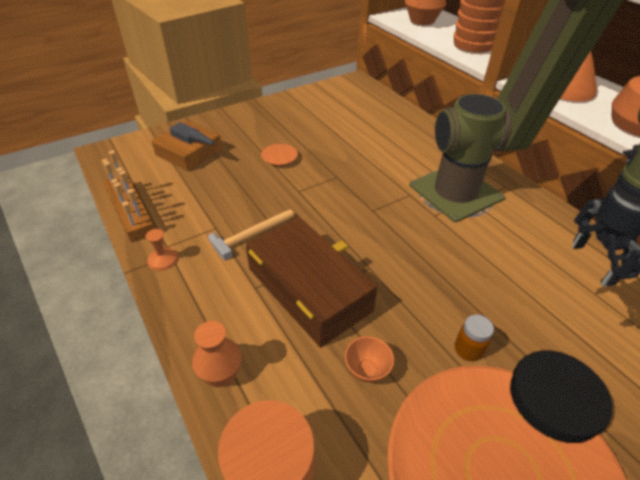

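View pics/top0.png

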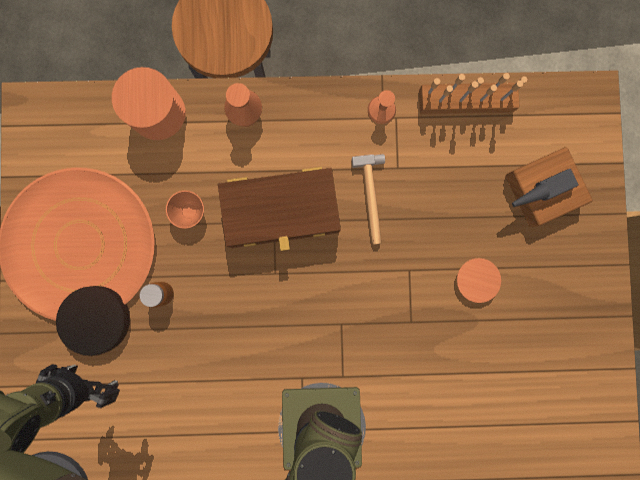

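```bash
cat > h.py <<'E'
import numpy as np,cv2
from workcell import ctrl
np.set_printoptions(precision=4,suppress=True)
def ray(n,uv,st=None):
    c=ctrl.calibration(n); d=np.linalg.inv(c["mtx"])@np.array([uv[0],uv[1],1.])
    if n!="wrist": return np.array(c["eye"]),np.array(c["orientation"])@d
    st=st or ctrl.observe(); T=c["tool_from_camera"]
    return st["eef_rot"]@T[:3,3]+st["position"], st["eef_rot"]@T[:3,:3]@d
def atz(n,uv,z,st=None):
    e,d=ray(n,uv,st); return e+d*(z-e[2])/d[2]
def tri(obs):
    A=np.zeros((3,3));b=np.zeros(3)
    for e,d in obs:
        d=d/np.linalg.norm(d);P=np.eye(3)-np.outer(d,d);A+=P;b+=P@e
    return np.linalg.solve(A,b)
def proj(n,p,st=None):
    c=ctrl.calibration(n)
    if n!="wrist": R,e=np.array(c["orientation"]),np.array(c["eye"])
    else:
        T=c["tool_from_camera"];R=st["eef_rot"]@T[:3,:3];e=st["eef_rot"]@T[:3,3]+st["position"]
    q=c["mtx"]@(R.T@(np.asarray(p)-e)); return q[:2]/q[2]
E
python3 - <<'E'
from h import *
for k,z,a,b in (("tab",.0905,(342,245.6),(286.3,244.5)),("hinge",.0855,(280.7,281.6),(274.2,175.9)),("case",0,(306,287.9),(280,209.2))):
    print(k,atz("scene",a,z),atz("top",b,z),tri([ray("scene",a),ray("top",b)]))
for k,uv in (("bowl",(190,208)),("jar",(161.5,294)),("dish",(473.5,279)),("hammer",(368,199))): print(k,atz("top",uv,0))
E
```

```text
tab [0.476  0.085  0.0905] [0.4835 0.0772 0.0905] [0.4793 0.0805 0.0889]
hinge [0.6532 0.1037 0.0855] [0.6586 0.1041 0.0855] [0.6561 0.105  0.089 ]
case [0.5792 0.0885 0.    ] [0.5842 0.0968 0.    ] [0.5832 0.096  0.0104]
bowl [0.5935 0.3397 0.    ]
jar [0.3641 0.4186 0.    ]
dish [ 0.3816 -0.4216  0.    ]
hammer [ 0.6062 -0.1428  0.    ]
```

The scene view shows the shut case with its tab near (342,246). In the top view the tab is at (285,243), the lid corners are at about (219,183), (332,168), (340,232) and (226,246), and the bystanders are clear of the case. Next I'll refine the yaw from the lid outline.

Run:
```python
from h import *
for n in ("top","scene"):
    for k in ("lid","lid_tab"):
        for d in ctrl.silhouettes(k,n)[:2]:
            m=d["pixels"].astype(np.uint8); print(n,k,d["p"],d["box"],m.sum())
            if m.sum()<50: continue
            c=max(cv2.findContours(m,0,2)[0],key=cv2.contourArea)[:,0].astype(float)
            if n=="top":
                w=np.array([atz(n,p,.0955)[:2] for p in c])
                r=cv2.minAreaRect((w*1000).astype(np.float32)); print(r); print(cv2.boxPoints(r))
```

```text
top lid 0.69 [218.6, 168.3, 338.0, 249.3] 7558
((566.24365234375, 93.00460815429688), (196.36021423339844, 290.812744140625), 6.524908065795898)
[[452.1762 226.3124]
 [485.2227 -62.6166]
 [680.311  -40.3032]
 [647.2645 248.6258]]
top lid_tab 0.78 [219.9, 165.7, 342.5, 253.1] 7621
((567.0989990234375, 92.68484497070312), (198.00975036621094, 290.9140930175781), 6.634642601013184)
[[451.9514 225.729 ]
 [485.5629 -63.2369]
 [682.2466 -40.3593]
 [648.6351 248.6066]]
scene lid 0.58 [246.0, 217.5, 378.2, 326.5] 7132
scene lid_tab 0.63 [247.8, 219.4, 378.2, 323.6] 7013
```

Emit:
arm_command(
  increments=[
    [1, [-35, -25, 0], -0.5],
    [1, [-70, -50, 0], -1],
    [1, [-105, -75, 0], -1.5],
    [1, [-140, -100, 0], -2],
    [1, [-175, -125, 0], -2.5],
    [1, [-210, -150, 0], -3],
    [1, [-245, -175, 0], -3.5],
    [1, [-280, -200, 0], -4],
    [1, [-315, -225, 0], -4.4],
    [1, [-340, -240, 0], -4.8],
  ],
)

```text
time: 1.83
position: [0.4236, 0.1311, 0.2316]
eef_rot: [[-0.994, -0.112, 0.0], [-0.112, 0.994, 0.0], [-0.001, 0.0, -1.0]]
ft_force: [-0.2, 0.9, 0.6]
gripper_width: 0.0851
```

Run:
```python
from h import *
s=ctrl.observe();print(s["position"],s["eef_rot"],s["q"])
```

```text
[0.4236 0.1311 0.2316] [[-0.9937 -0.1117  0.0005]
 [-0.1117  0.9937  0.0002]
 [-0.0005  0.0002 -1.    ]] [ 0.3     0.12   -0.3169  1.1333  0.0001  0.1882]
```

Emit:
arm_command(
  increments=[
    [1, [-12, -28, 0], 0],
    [1, [-26, -55, 10], 0],
    [1, [-26, -55, 10], 0],
    [1, [-26, -55, 10], 0],
  ],
)

```text
time: 2.17
position: [0.4553, 0.0801, 0.2208]
eef_rot: [[-0.994, -0.106, -0.001], [-0.106, 0.994, 0.0], [0.001, 0.0, -1.0]]
ft_force: [0.1, 1.1, 1.0]
gripper_width: 0.0851
```

Run:
```python
from h import *
s=ctrl.observe();print(s["position"])
im=ctrl.snapshot("wrist");cv2.imwrite("pics/w1.png",im[:,:,::-1])
for k,z in(("lid_tab",.0905),("lid_hinge",.0855)):
    for d in ctrl.spot_point(k,"wrist")[:2]: print(k,d, atz("wrist",d["xy"],z,s))
for p in ((.4815,.082,.0905),(.6575,.104,.0855)): print(proj("wrist",p,s))
```

```text
[0.4553 0.0801 0.2208]
lid_tab {'xy': [327.7, 263.7], 'p': 0.79} [0.4819 0.0852 0.0905]
[323.5969 262.7658]
[327.3398 444.0136]
```

View pics/w1.png

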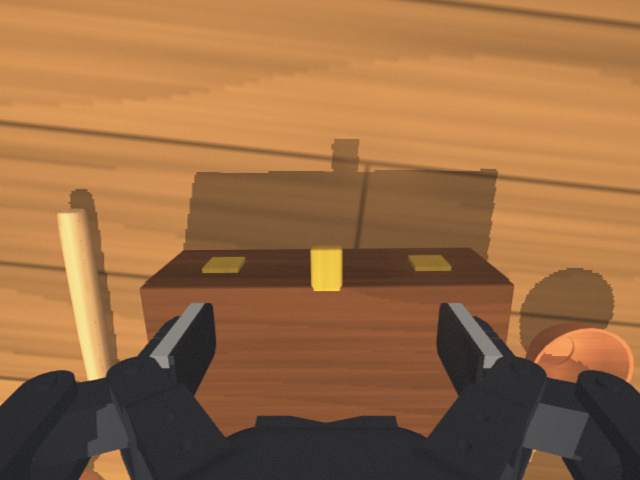

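The wrist view shows the tab at columns 311–342 and rows 247–290. The lid's front edge runs level from (141,287) to (513,285).

Run:
```python
from h import *
s=ctrl.observe()
for uv in ((141,287),(513,285),(311,290),(342,290),(311,248),(342,247),(327,247)): print(uv,atz("wrist",uv,.0955,s))
```

```text
(141, 287) [ 0.5146 -0.0538  0.0955]
(513, 285) [0.4812 0.2309 0.0955]
(311, 290) [0.5026 0.0767 0.0955]
(342, 290) [0.4999 0.1005 0.0955]
(311, 248) [0.4687 0.0733 0.0955]
(342, 247) [0.4654 0.0962 0.0955]
(327, 247) [0.4666 0.0851 0.0955]
```

Emit:
arm_command(
  increments=[
    [1, [-24, 3, 30], -0.1],
    [1, [-24, 3, 60], -0.1],
    [1, [-24, 3, 90], -0.1],
    [1, [-24, 3, 120], -0.1],
    [1, [-24, 3, 143], -0.1],
    [-1, [-24, 3, 143], -0.1],
    [-1, [-24, 3, 143], -0.1],
    [-1, [-24, 3, 143], -0.1],
    [-1, [-24, 3, 143], -0.1],
    [-1, [-24, 3, 143], -0.1],
  ],
)

```text
time: 3.15
position: [0.4808, 0.084, 0.0807]
eef_rot: [[-0.993, -0.119, 0.005], [-0.119, 0.993, -0.009], [-0.004, -0.009, -1.0]]
ft_force: [0.1, -20.7, 13.5]
gripper_width: 0.0253
```

Emit:
arm_command(
  increments=[
    [-1, [0, 0, 0], 0],
    [-1, [0, 0, 0], 0],
  ],
)

```text
time: 3.32
position: [0.4809, 0.083, 0.0811]
eef_rot: [[-0.993, -0.118, 0.006], [-0.118, 0.993, -0.009], [-0.005, -0.01, -1.0]]
ft_force: [-0.5, -12.1, 9.7]
gripper_width: 0.0225
```

Run:
```python
from h import *
s=ctrl.observe();print(s["position"],s["eef_rot"],s["gripper_width"])
cv2.imwrite("pics/w2.png",ctrl.snapshot("wrist")[:,:,::-1])
cv2.imwrite("pics/s2.png",ctrl.snapshot("scene")[:,:,::-1])
```

```text
[0.4809 0.083  0.0811] [[-0.993  -0.1179  0.006 ]
 [-0.1179  0.993  -0.0095]
 [-0.0048 -0.0101 -0.9999]] 0.022481123338298232
```

View pics/w2.png

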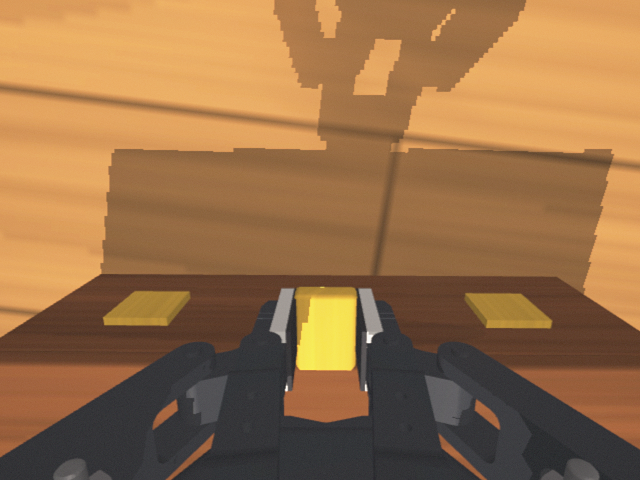

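Emit:
arm_command(
  increments=[
    [-1, [-2, -2, -10], 0],
    [-1, [-4, -2, -21], 0],
    [-1, [-7, -2, -38], 0],
    [-1, [-11, -2, -55], 0],
    [-1, [-18, -2, -71], 0],
    [-1, [-26, -2, -87], 0],
    [-1, [-36, -2, -102], 0],
    [-1, [-47, -2, -116], 0],
    [-1, [-59, -2, -128], 0],
    [-1, [-59, -2, -128], 0],
  ],
)

```text
time: 4.25
position: [0.5423, 0.0901, 0.2087]
eef_rot: [[-0.993, -0.119, 0.008], [-0.119, 0.993, -0.004], [-0.008, -0.005, -1.0]]
ft_force: [6.0, -6.4, -10.8]
gripper_width: 0.022
```

Run:
```python
from h import *
s=ctrl.observe();print(s["position"],s["eef_rot"],s["gripper_width"])
cv2.imwrite("pics/w3.png",ctrl.snapshot("wrist")[:,:,::-1])
cv2.imwrite("pics/s3.png",ctrl.snapshot("scene")[:,:,::-1])
```

```text
[0.5423 0.0901 0.2087] [[-0.9929 -0.1188  0.0083]
 [-0.1188  0.9929 -0.0043]
 [-0.0078 -0.0053 -1.    ]] 0.02197007534072266
```

View pics/w3.png

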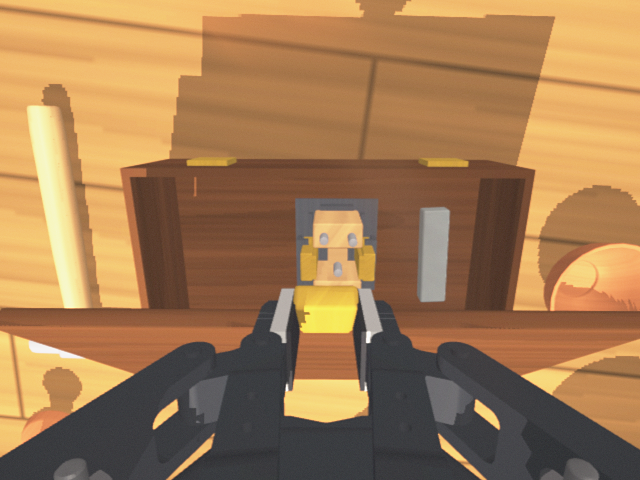

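View pics/s3.png

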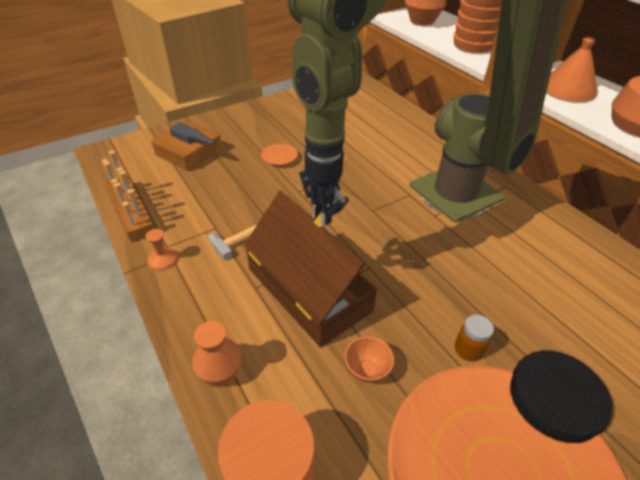

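The wrist view shows the tab firmly between the pads with the lid at about 0.8 rad. The cassette is near (337,240) and the stone near (433,255). I'll keep following the arc.

Emit:
arm_command(
  increments=[
    [-1, [-7, 0, -6], 0],
    [-1, [-14, 0, -11], 0],
    [-1, [-28, 0, -21], 0],
    [-1, [-44, 0, -30], 0],
    [-1, [-60, 0, -36], 0],
    [-1, [-77, 0, -42], 0],
    [-1, [-95, 0, -45], 0],
    [-1, [-112, 0, -46], 0],
    [-1, [-130, 0, -46], 0],
    [-1, [-130, 0, -46], 0],
  ],
)

```text
time: 5.18
position: [0.6689, 0.1049, 0.2528]
eef_rot: [[-0.993, -0.119, 0.002], [-0.119, 0.993, -0.005], [-0.001, -0.005, -1.0]]
ft_force: [0.1, -7.3, -0.6]
gripper_width: 0.0208
```

Run:
```python
from h import *
s=ctrl.observe();print(s["position"],s["eef_rot"],s["gripper_width"],s["q"])
cv2.imwrite("pics/w4.png",ctrl.snapshot("wrist")[:,:,::-1])
cv2.imwrite("pics/s4.png",ctrl.snapshot("scene")[:,:,::-1])
```

```text
[0.6689 0.1049 0.2528] [[-0.9929 -0.1187  0.002 ]
 [-0.1187  0.9929 -0.0052]
 [-0.0014 -0.0054 -1.    ]] 0.020842268357271394 [ 0.1581  0.5288  0.3377  1.3784 -0.0054  0.0391]
```

View pics/w4.png

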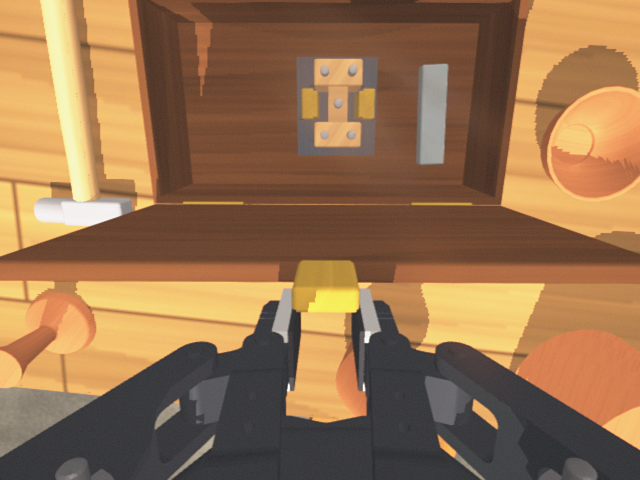

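View pics/s4.png

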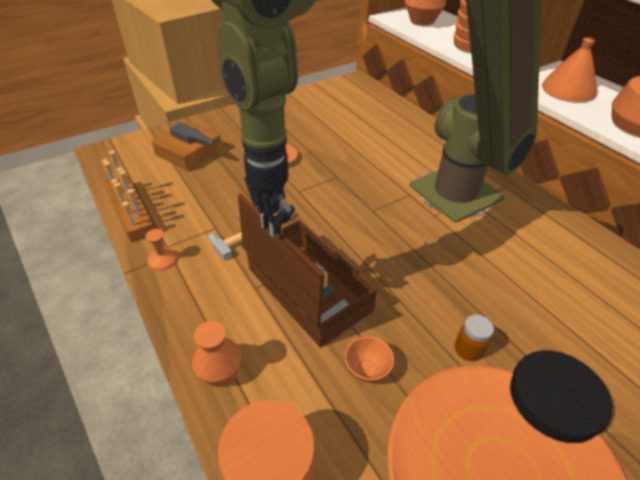

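Emit:
arm_command(
  increments=[
    [-1, [-9, 0, 1], 0],
    [-1, [-18, 0, 2], 0],
    [-1, [-26, 0, 3], 0],
    [-1, [-33, 0, 5], 0],
    [-1, [-33, 0, 5], 0],
    [-1, [-33, 0, 5], 0],
    [-1, [-33, 0, 5], 0],
  ],
)

```text
time: 5.87
position: [0.6994, 0.1116, 0.2484]
eef_rot: [[-0.993, -0.12, 0.002], [-0.12, 0.993, 0.0], [-0.002, -0.0, -1.0]]
ft_force: [-0.5, -0.5, 0.1]
gripper_width: 0.0
```

Run:
```python
from h import *
s=ctrl.observe();print(s["position"],s["gripper_width"],s["q"],s["ft_force"])
cv2.imwrite("pics/s5.png",ctrl.snapshot("scene")[:,:,::-1])
```

```text
[0.6994 0.1116 0.2484] 4.785954068862594e-05 [ 0.1583  0.5929  0.4401  1.4165 -0.0002  0.038 ] [-0.5427 -0.4884  0.0919]
```

View pics/s5.png

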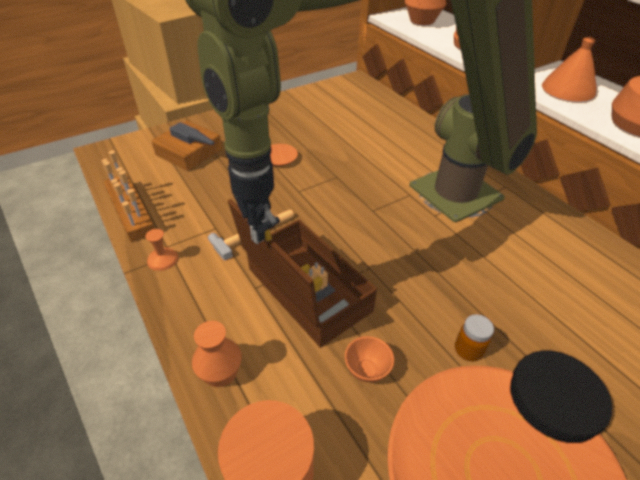

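The gripper shut with nothing in it, so the tab slipped out. I'll check where the lid went.

Run:
```python
from h import *
cv2.imwrite("pics/w5.png",ctrl.snapshot("wrist")[:,:,::-1])
im=ctrl.snapshot("scene")[170:350,190:400,::-1];cv2.imwrite("pics/s5b.png",cv2.resize(im,None,fx=3.5,fy=3.2,interpolation=cv2.INTER_CUBIC))
```

```text
(no output)
```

View pics/w5.png

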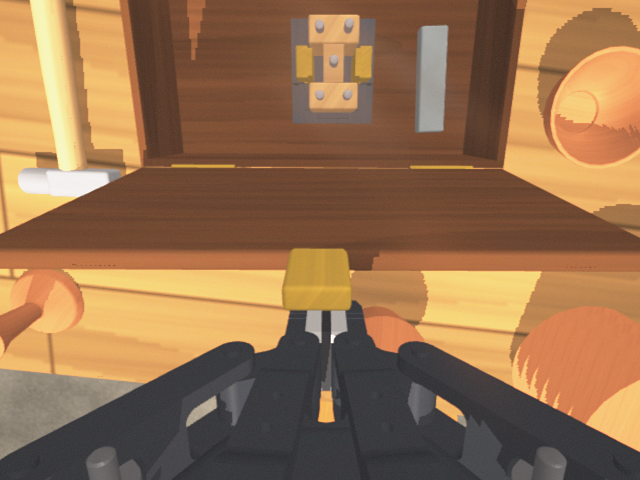

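View pics/s5b.png

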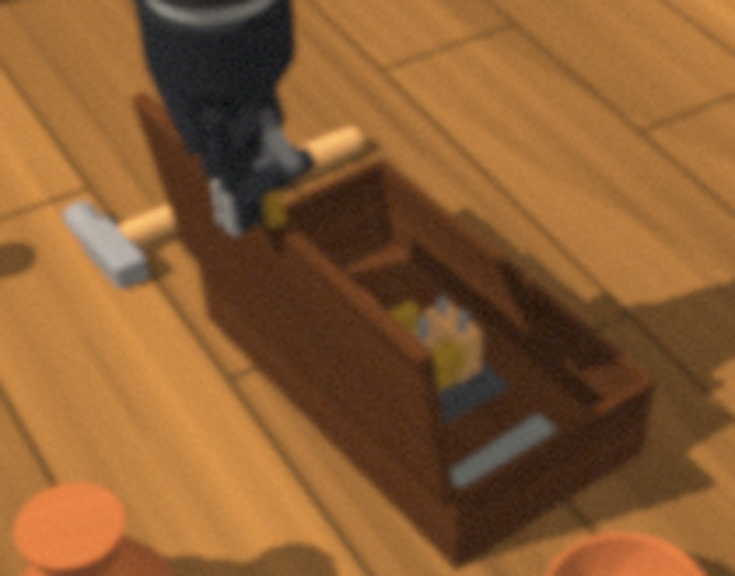

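Run:
```python
from h import *
s=ctrl.observe()
ex=np.array([.9934,.1146,0]);H=np.array([.657,.1040,.0855]);ez=np.array([0,0,1.])
def P(r,h,y,th): return H+ex*(-r*np.cos(th)+h*np.sin(th))+ez*(r*np.sin(th)+h*np.cos(th))+np.array([-.1146,.9934,0])*y
for th in (1.5,1.57,1.65,1.7,1.75,1.8):
    print(th,"under-edge",proj("wrist",P(.16,0,0,th),s),"tip inner",proj("wrist",P(.191,0,0,th),s),"tip outer",proj("wrist",P(.191,.010,0,th),s),"out edge corner y+",proj("scene",P(.16,.01,.145,th)),"y-",proj("scene",P(.16,.01,-.145,th)),P(.176,.005,0,th))
```

```text
1.5 under-edge [317.4824 177.726 ] tip inner [315.3062 182.9618] tip outer [315.3024 215.6653] out edge corner y+ [321.6152 274.0146] y- [237.8099 193.4351] [0.6496 0.1031 0.2614]
1.57 under-edge [317.4649 206.6665] tip inner [315.3415 226.1162] tip outer [315.3959 256.5036] out edge corner y+ [316.7265 277.033 ] y- [233.3297 195.5546] [0.6618 0.1046 0.2615]
1.65 under-edge [317.4969 237.7643] tip inner [315.4735 271.2529] tip outer [315.5856 298.3172] out edge corner y+ [311.096  280.8573] y- [228.238  198.3374] [0.6758 0.1062 0.2606]
1.7 under-edge [317.5429 255.8683] tip inner [315.5992 296.7663] tip outer [315.7416 321.5238] out edge corner y+ [307.5751 283.4387] y- [225.0904 200.2642] [0.6845 0.1072 0.2594]
1.75 under-edge [317.607  272.8098] tip inner [315.7529 320.0197] tip outer [315.9212 342.3819] out edge corner y+ [304.0682 286.1576] y- [221.9828 202.3287] [0.6931 0.1082 0.2578]
1.8 under-edge [317.6875 288.5078] tip inner [315.9303 340.9389] tip outer [316.12   360.8812] out edge corner y+ [300.5884 289.0052] y- [218.9262 204.5246] [0.7016 0.1091 0.2558]
```

The lid is at about 1.67 rad, past its balance point, and leaning on the shut fingers from the near side. I'll back the fingers away slowly so it settles on its stop, then lift clear.

Emit:
arm_command(
  increments=[
    [-1, [-5, 0, 0], 0],
    [-1, [-10, 0, 0], 0],
    [-1, [-15, 0, 0], 0],
    [-1, [-20, 0, 0], 0],
    [-1, [-25, 0, 0], 0],
    [-1, [-30, 0, 0], 0],
    [-1, [-35, 0, 0], 0],
    [-1, [-40, 0, 0], 0],
    [-1, [-40, 0, 0], 0],
  ],
)

```text
time: 6.77
position: [0.7399, 0.1165, 0.2467]
eef_rot: [[-0.993, -0.12, 0.0], [-0.12, 0.993, -0.0], [-0.0, -0.0, -1.0]]
ft_force: [-0.5, 0.0, 0.5]
gripper_width: -0.0001
```

Run:
```python
from h import *
s=ctrl.observe();print(s["position"],s["gripper_width"],s["q"],s["ft_force"])
cv2.imwrite("pics/w6.png",ctrl.snapshot("wrist")[:,:,::-1])
```

```text
[0.7399 0.1165 0.2467] -5.017029626914677e-05 [ 0.1562  0.6868  0.6109  1.4949 -0.0001  0.0359] [-0.4943  0.0013  0.4899]
```

View pics/w6.png

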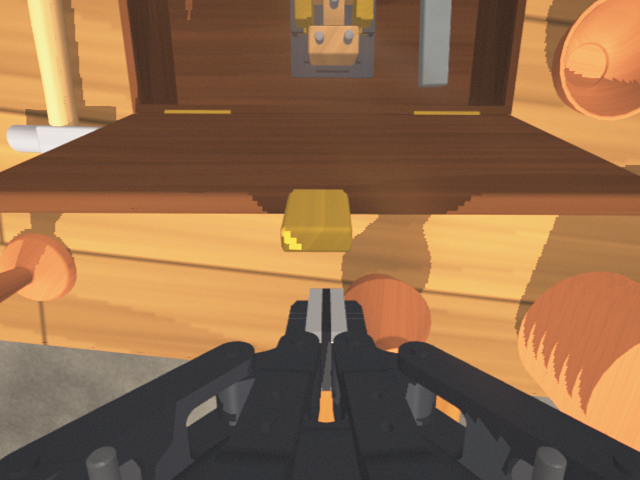

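```bash
cat >> h.py <<'E'
ex=np.array([.9934,.1146,0]);H=np.array([.657,.1040,.0855]);ez=np.array([0,0,1.])
def P(r,h,y,th): return H+ex*(-r*np.cos(th)+h*np.sin(th))+ez*(r*np.sin(th)+h*np.cos(th))+np.array([-.1146,.9934,0])*y
E
python3 - <<'E'
from h import *
s=ctrl.observe()
for th in (1.6,1.65,1.7,1.75,1.8):
    print(th,"under-edge",proj("wrist",P(.16,0,0,th),s),"tip inner",proj("wrist",P(.191,0,0,th),s),"tip outer",proj("wrist",P(.191,.010,0,th),s),"out y+",proj("scene",P(.16,.01,.145,th)),"y-",proj("scene",P(.16,.01,-.145,th)))
im=ctrl.snapshot("scene")[170:350,190:400,::-1];cv2.imwrite("pics/s6.png",cv2.resize(im,None,fx=3.5,fy=3.2,interpolation=cv2.INTER_CUBIC))
E
```

```text
1.6 under-edge [316.9869 109.3947] tip inner [314.5364 107.0453] tip outer [314.6534 143.4481] out y+ [314.618  278.4215] y- [231.4145 196.5539]
1.65 under-edge [317.0292 132.379 ] tip inner [314.6714 141.7906] tip outer [314.8276 175.9286] out y+ [311.096  280.8573] y- [228.238  198.3374]
1.7 under-edge [317.0935 154.3448] tip inner [314.8426 174.2726] tip outer [315.0323 205.887 ] out y+ [307.5751 283.4387] y- [225.0904 200.2642]
1.75 under-edge [317.1775 175.135 ] tip inner [315.0445 204.2574] tip outer [315.2617 233.1876] out y+ [304.0682 286.1576] y- [221.9828 202.3287]
1.8 under-edge [317.2792 194.6286] tip inner [315.2714 231.605 ] tip outer [315.5104 257.7777] out y+ [300.5884 289.0052] y- [218.9262 204.5246]
```

View pics/s6.png

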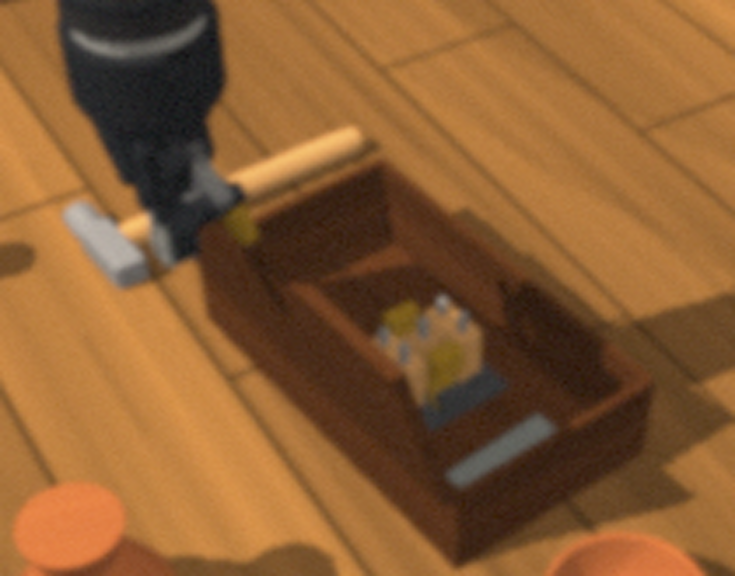

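The lid sits at about 1.8 rad, on its stop, and the fingers are clear of it. Now I'll go up and back over it.

Emit:
arm_command(
  increments=[
    [-1, [0, 0, -20], 0],
    [-1, [0, 0, -40], 0],
    [-1, [0, 0, -60], 0],
    [-1, [0, 0, -80], 0],
    [-1, [0, 0, -90], 0],
    [-1, [0, 0, -90], 0],
  ],
)

```text
time: 7.37
position: [0.7396, 0.1165, 0.3407]
eef_rot: [[-0.993, -0.12, 0.005], [-0.12, 0.993, 0.001], [-0.005, 0.0, -1.0]]
ft_force: [-0.0, 0.0, -0.3]
gripper_width: -0.0001
```

Emit:
arm_command(
  increments=[
    [-1, [30, 0, 0], 0],
    [-1, [60, 0, 0], 0],
    [1, [90, 0, 0], 0],
    [1, [120, 0, 0], 0],
    [1, [150, 0, 0], 0],
    [1, [170, 0, 20], 0],
    [1, [180, 0, 40], 0],
    [1, [180, 0, 60], 0],
    [1, [180, 0, 80], 0],
    [1, [180, 0, 80], 0],
  ],
)

```text
time: 8.2
position: [0.5564, 0.0942, 0.2527]
eef_rot: [[-0.993, -0.12, -0.008], [-0.12, 0.993, -0.001], [0.008, -0.0, -1.0]]
ft_force: [-0.9, -0.5, -1.5]
gripper_width: 0.0855
```

Run:
```python
from h import *
s=ctrl.observe();print(s["position"],s["eef_rot"],s["gripper_width"],s["q"],s["ft_force"])
cv2.imwrite("pics/w7.png",ctrl.snapshot("wrist")[:,:,::-1])
obs={}
for k,z in(("catch_l_pad",.056),("catch_r_pad",.056),("cassette",.01),("dock",.006),("stone",.006)):
    for d in ctrl.spot_point(k,"wrist")[:2]: print(k,d, atz("wrist",d["xy"],z,s))
cv2.imwrite("pics/s7.png",ctrl.snapshot("scene")[:,:,::-1])
```

```text
[0.5564 0.0942 0.2527] [[-0.9927 -0.1202 -0.0081]
 [-0.1201  0.9928 -0.0014]
 [ 0.0082 -0.0004 -1.    ]] 0.08548669829596456 [ 0.1677  0.327   0.0135  1.2656 -0.      0.0473] [-0.9395 -0.4513 -1.467 ]
catch_l_pad {'xy': [363.7, 235.2], 'p': 0.6} [0.5732 0.1326 0.056 ]
catch_r_pad {'xy': [299.1, 235.1], 'p': 0.68} [0.5804 0.0726 0.056 ]
cassette {'xy': [96.5, 216.0], 'p': 0.37} [ 0.5981 -0.1418  0.01  ]
dock {'xy': [332.6, 220.7], 'p': 0.6} [0.5742 0.1043 0.006 ]
dock {'xy': [299.2, 233.9], 'p': 0.34} [0.5929 0.0706 0.006 ]
stone {'xy': [418.7, 229.8], 'p': 0.79} [0.573  0.1968 0.006 ]
```

View pics/w7.png

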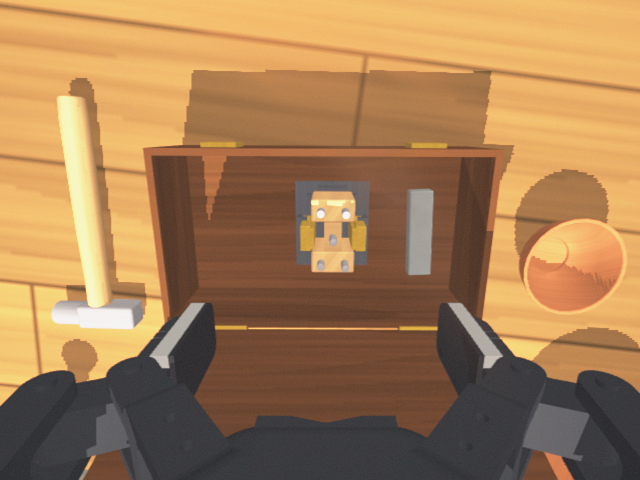

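View pics/s7.png

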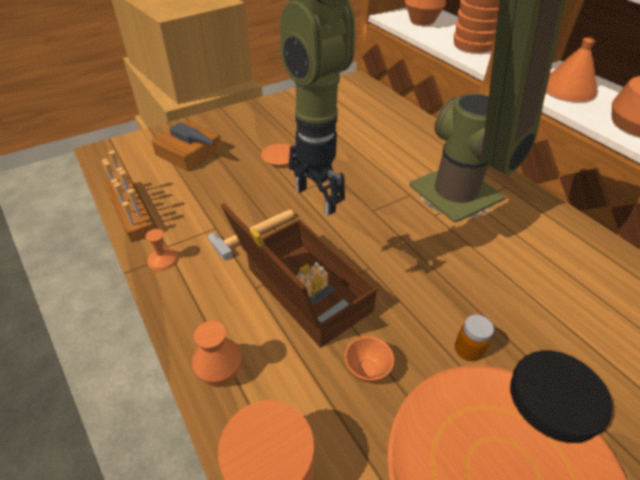

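The lid stays open and the wrist view shows the cassette catches at (307,235) and (358,235). I'll cross-check them with the fixed cameras.

Run:
```python
from h import *
s=ctrl.observe()
for n in("top","scene"):
    im=ctrl.snapshot(n)
    if n=="top": cv2.imwrite("pics/t7.png",cv2.resize(im[140:260,200:360,::-1],None,fx=5,fy=5,interpolation=cv2.INTER_CUBIC))
    for k,z in(("catch_l_pad",.056),("catch_r_pad",.056),("cassette",.01),("dock",.006),("stone",.006)):
        for d in ctrl.spot_point(k,n)[:1]: print(n,k,d, atz(n,d["xy"],z))
for uv in ((147,148),(502,150)): print(atz("wrist",uv,.085,s))
c=np.array([.5768,.1006,.056]);y=np.array([-.1146,.9934,0])
for n in ("top","scene","wrist"): print(n,proj(n,c+.03*y,s),proj(n,c-.03*y,s))
```

```text
scene catch_l_pad {'xy': [319.5, 286.6], 'p': 0.43} [0.5736 0.1405 0.056 ]
scene catch_r_pad {'xy': [303.0, 269.8], 'p': 0.61} [0.5801 0.0767 0.056 ]
scene cassette {'xy': [312.7, 288.6], 'p': 0.69} [0.5705 0.1057 0.01  ]
scene dock {'xy': [307.3, 290.4], 'p': 0.56} [0.5829 0.1009 0.006 ]
scene stone {'xy': [332.4, 314.8], 'p': 0.77} [0.57   0.1924 0.006 ]
[ 0.5221 -0.0559  0.085 ]
[0.4888 0.232  0.085 ]
top [265.6471 211.0134] [288.6232 207.8061]
scene [317.267  283.6521] [301.6712 268.2246]
wrist [360.6419 226.2856] [297.1284 225.9265]
```

View pics/t7.png

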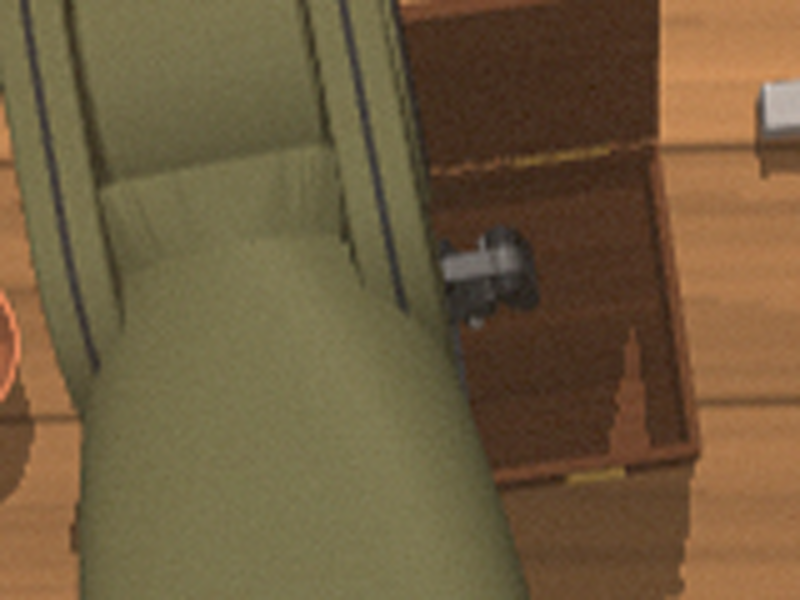

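The arm was still settling when I took that picture, so I'll measure again at rest.

Run:
```python
from h import *
s=ctrl.observe();print(s["position"],s["eef_rot"],s["qd"])
im=ctrl.snapshot("wrist");cv2.imwrite("pics/w8.png",im[:,:,::-1])
cv2.imwrite("pics/w8z.png",cv2.resize(im[120:300,260:420,::-1],None,fx=3.3,fy=3.3,interpolation=cv2.INTER_CUBIC))
L={}
for k,z in(("catch_l_pad",.056),("catch_r_pad",.056),("cassette",.01),("dock",.006)):
    for d in ctrl.spot_point(k,"wrist")[:2]: print(k,d, atz("wrist",d["xy"],z,s))
```

```text
[0.5602 0.0948 0.2572] [[-0.9928 -0.12   -0.0001]
 [-0.12    0.9928 -0.    ]
 [ 0.0002 -0.     -1.    ]] [ 0.0008  0.0004  0.0011  0.0011 -0.0001  0.0005]
catch_l_pad {'xy': [362.8, 229.3], 'p': 0.88} [0.5742 0.1324 0.056 ]
catch_r_pad {'xy': [298.4, 230.8], 'p': 0.8} [0.583  0.0722 0.056 ]
cassette {'xy': [332.3, 214.7], 'p': 0.81} [0.5737 0.1041 0.01  ]
dock {'xy': [333.1, 215.2], 'p': 0.85} [0.575  0.1052 0.006 ]
dock {'xy': [542.4, 244.5], 'p': 0.37} [0.58   0.3365 0.006 ]
```

View pics/w8z.png

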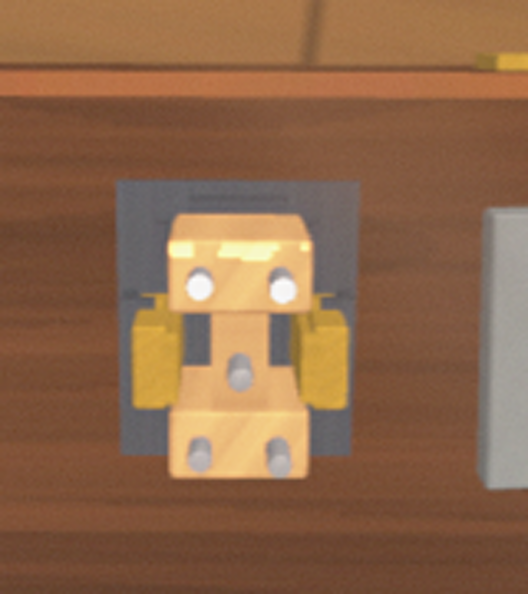

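Run:
```python
from h import *
s=ctrl.observe()
g=lambda x,y,z:atz("wrist",(260+x/3.3,120+y/3.3),z,s)
a=g(240,240,.062);b=g(239,476,.062);print(a,b,np.linalg.norm(a-b),(a+b)/2)
l=g(310,240,.062);r=g(169,240,.062);print(np.linalg.norm(l-r),(l+r)/2)
# catch outer top edges z .068
for p in((347,320),(347,405),(133,320),(133,405)): print(g(*p,.068))
# dock base z .010
q=[g(*p,.010) for p in((117,181),(360,181),(352,457),(121,455))];print(np.array(q),np.mean(q,0))
```

```text
[0.5424 0.0997 0.062 ] [0.6103 0.108  0.062 ] 0.06847720029960805 [0.5763 0.1038 0.062 ]
0.03852385930258875 [0.5424 0.0995 0.062 ]
[0.5597 0.1312 0.068 ]
[0.5837 0.1349 0.068 ]
[0.5667 0.0732 0.068 ]
[0.5909 0.0756 0.068 ]
[[0.5369 0.0613 0.01  ]
 [0.5278 0.1364 0.01  ]
 [0.6178 0.1476 0.01  ]
 [0.6264 0.0715 0.01  ]] [0.5772 0.1042 0.01  ]
```

Emit:
arm_command(
  increments=[
    [1, [-6, 2, 20], 0],
    [1, [-12, 4, 45], 0],
    [1, [-17, 5, 75], 0],
    [1, [-17, 5, 100], 0],
    [1, [-17, 5, 120], 0],
    [1, [-17, 5, 127], 0],
    [1, [-17, 5, 127], 0],
    [1, [-17, 5, 127], 0],
    [1, [-17, 5, 127], 0],
    [1, [-17, 5, 127], 0],
  ],
)

```text
time: 10.23
position: [0.5779, 0.102, 0.1321]
eef_rot: [[-0.993, -0.12, 0.003], [-0.12, 0.993, 0.001], [-0.003, 0.0, -1.0]]
ft_force: [0.9, -0.1, -0.4]
gripper_width: 0.0854
```

Run:
```python
from h import *
s=ctrl.observe();print(s["position"],s["eef_rot"])
im=ctrl.snapshot("wrist");cv2.imwrite("pics/w9.png",im[:,:,::-1])
for k,z in(("catch_l_pad",.056),("catch_r_pad",.056),("cassette",.01),("dock",.006)):
    for d in ctrl.spot_point(k,"wrist")[:1]: print(k,d, atz("wrist",d["xy"],z,s), s["eef_rot"].T@(atz("wrist",d["xy"],z,s)-s["position"]))
```

```text
[0.5779 0.102  0.1321] [[-0.9928 -0.12    0.0034]
 [-0.12    0.9928  0.0006]
 [-0.0035  0.0002 -1.    ]]
catch_l_pad {'xy': [374.4, 249.5], 'p': 0.57} [0.5729 0.132  0.056 ] [0.0016 0.0304 0.0761]
catch_r_pad {'xy': [275.4, 250.6], 'p': 0.81} [0.5809 0.0722 0.056 ] [ 0.0009 -0.03    0.0761]
cassette {'xy': [329.9, 228.5], 'p': 0.55} [0.575  0.1055 0.01  ] [0.0028 0.0037 0.1221]
dock {'xy': [326.4, 227.2], 'p': 0.6} [0.5754 0.103  0.006 ] [0.0028 0.0012 0.1261]
```

View pics/w9.png

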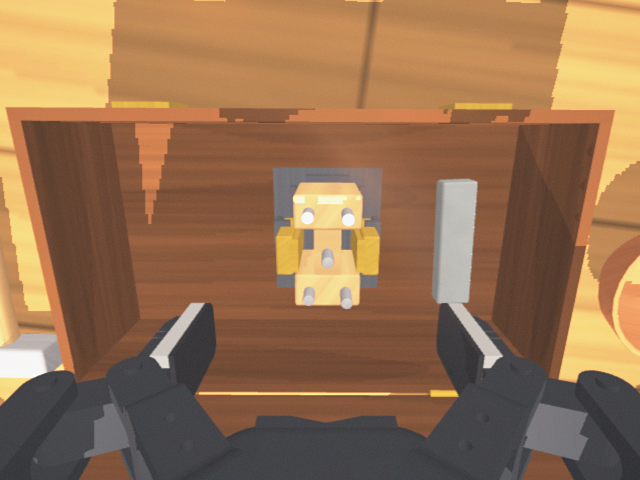

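The catch mid-point lies within about 1 mm of the tool axis, and the pads measure about 60 mm apart as expected. Descending now.

Emit:
arm_command(
  increments=[
    [1, [1, 0, 20], 0],
    [1, [1, 0, 40], 0],
    [1, [1, 0, 60], 0],
    [1, [1, 0, 75], 0],
    [1, [1, 0, 88], 0],
    [1, [1, 0, 96], 0],
    [1, [1, 0, 96], 0],
    [1, [1, 0, 96], 0],
  ],
)

```text
time: 11.15
position: [0.5755, 0.1017, 0.0343]
eef_rot: [[-0.993, -0.12, -0.0], [-0.12, 0.993, -0.0], [0.0, -0.0, -1.0]]
ft_force: [0.8, 0.4, 0.3]
gripper_width: 0.0856
```

Emit:
arm_command(
  increments=[
    [-1, [0, 0, 0], 0],
    [-1, [0, 0, 0], 0],
    [-1, [0, 0, 0], 0],
    [-1, [0, 0, 0], 0],
    [-1, [0, 0, 0], 0],
    [-1, [0, 0, 0], 0],
    [-1, [0, 0, 0], 0],
    [-1, [0, 0, 0], 0],
  ],
)

```text
time: 11.82
position: [0.5768, 0.1026, 0.0369]
eef_rot: [[-0.993, -0.12, 0.003], [-0.12, 0.993, 0.002], [-0.004, 0.002, -1.0]]
ft_force: [-2.7, 1.6, 10.6]
gripper_width: 0.0412
```

Run:
```python
from h import *
s=ctrl.observe();print(s["position"],s["gripper_width"],s["ft_force"])
im=ctrl.snapshot("wrist");cv2.imwrite("pics/w10.png",im[:,:,::-1])
```

```text
[0.5768 0.1026 0.0369] 0.04117996221417085 [-2.6848  1.592  10.5671]
```

View pics/w10.png

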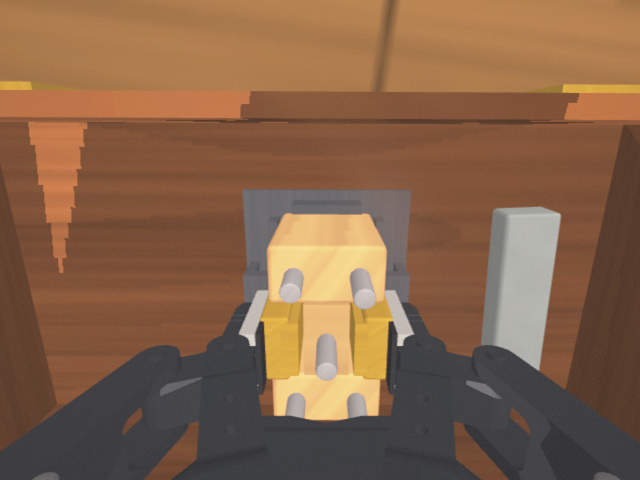

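Both catches are pinched, with the fingers at (256,340) and (398,340) pressing them in. I'll start the lift slowly.

Emit:
arm_command(
  increments=[
    [-1, [0, 0, -3], 0],
    [-1, [0, 0, -7], 0],
    [-1, [0, 0, -12], 0],
    [-1, [0, 0, -18], 0],
    [-1, [0, 0, -25], 0],
    [-1, [0, 0, -32], 0],
    [-1, [0, 0, -40], 0],
    [-1, [0, 0, -48], 0],
    [-1, [0, 0, -55], 0],
    [-1, [0, 0, -60], 0],
  ],
)

```text
time: 12.7
position: [0.576, 0.1018, 0.0956]
eef_rot: [[-0.993, -0.12, 0.001], [-0.12, 0.993, 0.0], [-0.001, 0.0, -1.0]]
ft_force: [0.2, 0.2, -2.4]
gripper_width: 0.0408
```

Run:
```python
from h import *
s=ctrl.observe();print(s["position"],s["gripper_width"],s["ft_force"])
im=ctrl.snapshot("wrist");cv2.imwrite("pics/w11.png",im[:,:,::-1])
im=ctrl.snapshot("scene")[170:350,190:400,::-1];cv2.imwrite("pics/s11.png",cv2.resize(im,None,fx=3.5,fy=3.2,interpolation=cv2.INTER_CUBIC))
```

```text
[0.576  0.1018 0.0956] 0.04083711958305728 [ 0.2309  0.1568 -2.4276]
```

View pics/w11.png

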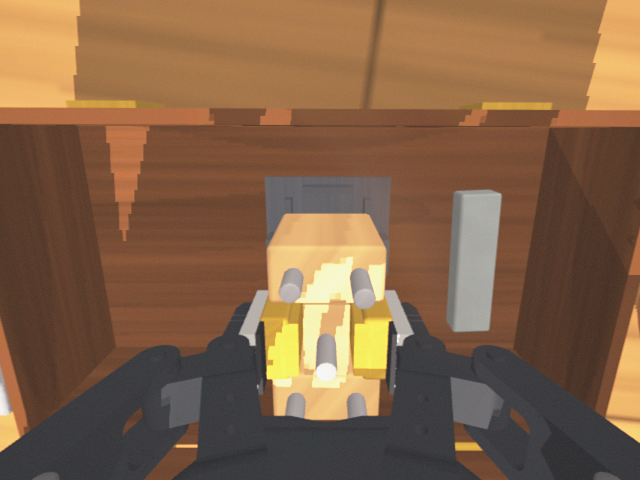

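View pics/s11.png

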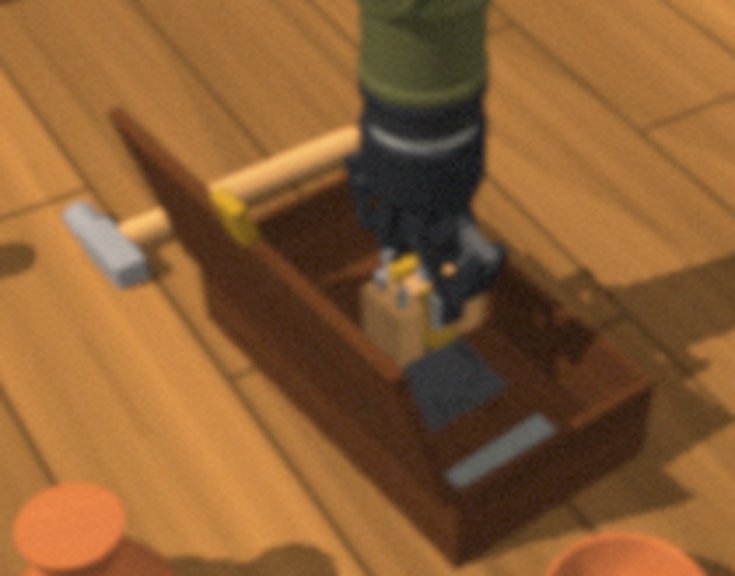

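The cassette is out of the dock and upright in the fingers. I'll raise it further.

Emit:
arm_command(
  increments=[
    [-1, [0, 0, -10], 0],
    [-1, [0, 0, -22], 0],
    [-1, [0, 0, -36], 0],
    [-1, [0, 0, -50], 0],
    [-1, [0, 0, -64], 0],
    [-1, [0, 0, -78], 0],
    [-1, [0, 0, -90], 0],
    [-1, [0, 0, -97], 0],
    [-1, [0, 0, -100], 0],
    [-1, [0, 0, -100], 0],
  ],
)

```text
time: 13.63
position: [0.5758, 0.1017, 0.1949]
eef_rot: [[-0.993, -0.12, 0.001], [-0.12, 0.993, 0.0], [-0.001, 0.0, -1.0]]
ft_force: [0.0, -1.0, -2.3]
gripper_width: 0.0409
```

Emit:
arm_command(
  increments=[
    [-1, [0, 0, 0], 0],
    [-1, [0, 0, 0], 0],
    [-1, [0, 0, 0], 0],
    [-1, [0, 0, 0], 0],
    [-1, [0, 0, 0], 0],
    [-1, [0, 0, 0], 0],
  ],
)

```text
time: 14.13
position: [0.5754, 0.1017, 0.194]
eef_rot: [[-0.993, -0.12, -0.001], [-0.12, 0.993, -0.0], [0.001, -0.0, -1.0]]
ft_force: [0.5, 0.3, -3.2]
gripper_width: 0.0411
```

Run:
```python
from h import *
s=ctrl.observe();print(s["position"],s["gripper_width"],s["ft_force"],s["qd"])
im=ctrl.snapshot("wrist");cv2.imwrite("pics/w12.png",im[:,:,::-1])
im=ctrl.snapshot("scene")[120:350,190:400,::-1];cv2.imwrite("pics/s12.png",cv2.resize(im,None,fx=2.6,fy=2.6,interpolation=cv2.INTER_CUBIC))
```

```text
[0.5754 0.1017 0.194 ] 0.041120002070179434 [ 0.4677  0.2708 -3.2108] [-0.0004 -0.0012  0.0039 -0.0011 -0.0007  0.0004]
```

View pics/w12.png

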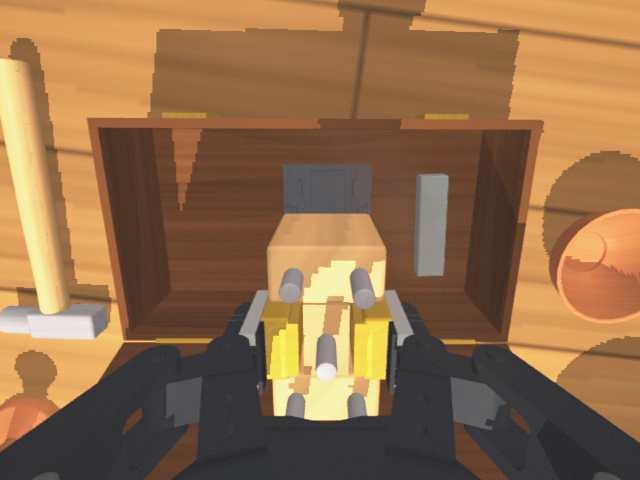

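View pics/s12.png

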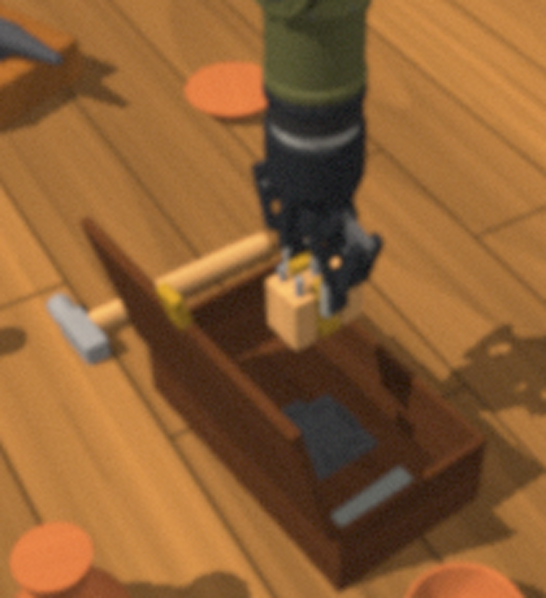

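The cassette is upright and held by both squeezed catches, its underside about 0.167 m up. The lid is open, the bystanders haven't moved, and the wrist load of about 3 N matches the cassette's weight. Handing in.

```bash
python3 -c "
from workcell import ctrl
print(ctrl.job_done())"
```

```text
the job is handed in; nothing more can be done
None
```

I opened the lid onto its stop, pinched both catches and drew the cassette straight up out of its dock. I handed the job in at about 14 s with the cassette still held by the catches.

**Slip during the lid lift:** The tab slid out of the fingers at about 1.67 rad, just past the lid's balance point. The lid came to lean on the closed fingers, so I backed them away slowly and it settled on its stop. Fitting the pictures puts it at about 1.8 rad.

**Last checks:**
- **Height and tilt:** the underside is about 167 mm above the bench, roughly 82 mm above the rim. The cassette looks upright in both views, and the arm was nearly still.
- **Grip:** the finger opening read 41 mm, where 46 mm was expected for fully squeezed catches. I put this down to the fingers giving under load, since the tab also read narrower than it is. Both catches look fully pressed in.
- **Load:** the wrist force was about 3 N, which matches the cassette's weight.
- **Surroundings:** the lid is still open. The stone, hammer and bowl look unmoved. The arm never went near the jar and dish, but I did not check them again at the end.

The wrist camera read about 3 mm to the left (+y) at longer range, so I measured again close up before the grasp. I have no direct reading of the lid angle or the catch travel; those come from the pictures and the finger opening.

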